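Screw the green lid onto the paper-clip tub

ROBOT

A 6-joint arm with a two-finger parallel gripper is mounted at the origin on the work surface. World frame = base frame: x ahead of the robot, y to its left, z up, the work surface at z = 0. Lengths are in m, angles in degrees, forces in N, time in s.
With the tool pointing down it reaches from about 0.375 to 0.9 m from the base axis. Payload 3.1 kg.
Tool frame: the origin (TCP) lies on the centre line of the jaws, within the pads' length; the fingertips stand 25 mm ahead of it and the grasp point (between the pads) lies 6 mm ahead of it; z points along the fingers, y is the line along which they close (so a half turn about z gives the same grasp; the last joint's range is limited). The gripper opens to 87 mm and grips with 3 to 60 N. Pads are 19 mm wide; open, the fingers measure 117 mm over their backs; the gripper's body (75 mm by 190 mm) begins 51 mm behind the grasp point.
Start: joints at [-86.603, 30.224, 82.088, -0, 67.689, -10.227], TCP at [0.147, -0.607, 0.248] pointing down, gripper open.
Joint ranges: [-176.69, 176.69], [-43.24, 126.21], [12.49, 139.97], [-82, 262], [0, 151.66], [-163.58, 163.58]. Speed limits (degrees/s): [159.86, 159.86, 180, 180, 180, 180].

INTERFACE

Orientations are given as a 3x3 rotation matrix whose columns are the frame's x, y, z axes.
In Python, from rig import bot, cams, models gives the robot as it stands. The module is installed in compiled form; this text tells all that it offers.
- The arm moves only by the shell command python3 -m handwheel 'ROWS' [OPENING]. ROWS is JSON, a list of rows, each a list of 6 numbers: the shift along the world's x, y, z each as a share of 1 m, from -1 to 1, then the turn, a rotation vector about the world's x, y, z each as a share of 2 rad, from -1 to 1. In form: [[dx, dy, dz, wx, wy, wz], ...]. A call has exactly 8 rows; each row is the pose to reach, as a shift and turn from the pose commanded when the call began; what a row does not reach only later rows make up. A row lasts 1/12 s, in which the tool goes at most 41.7 mm and 7.16 degrees, less where a joint would pass 70% of its speed; a pose out of reach is approached as far as the arm can. A call with a number of a shift or a turn outside -1 to 1 is refused whole. A call with a gripper value outside its range is refused whole. OPENING is the opening, from -1 (shut) to 1 (fully open), so that 0 is half open, set as the call begins (- or left out, the last holds). The fingers move at their own pace and stop on an object; the grip force is fixed at half the most. Time passes only in rows, so rows that repeat a pose let the fingers close, or fill a call up. It gives the time, the measured TCP pose, the force, the opening and the grip force at its end, in the units of the state.
- bot.read_state(): the state, without advancing time (a new reading comes with each control period).
- cams.capture(name): name is "scene" or "top" or "wrist"; returns (picture, depth): 384x512x3 uint8, blue, green, red; 384x512 float32, m along the optical axis (not along the pixel's ray), 0 where there is no reading.
- cams.calibration(name): a dict with "mtx" (3x3 intrinsics, pixels), "R" (3x3) and "t" (3): a world point X has camera coordinates R X + t; the wrist camera has in their place "tool_from_camera" (4x4, takes a point from camera to tool coordinates, whose origin is the TCP and whose axes are the flange's). Camera axes: x right, y down, z forward; pixel columns grow to the right and rows downward; lengths in m; the calibration is good to about 2 mm. A picture is of the moment at which its call begins: read the wrist's pose just before it. calibration takes no time and is no camera call.
- bot.hand_in(): hands the job in; it is judged then, once.
Trained networks look in the newest picture that a camera, given by its name, has taken for a name from the list of things; names that differ only in an ending like _2 or _b are one class to them, and where a whole thing is asked for, a point or a joint stands for the part that bears it (a point fixed in the world has none). Each returns a list of dicts, best first, with "conf" (0 to 1); they miss things now and then, are a little off and sometimes report something else, mostly with a low value. They report only what shows in the picture. A call takes as long as a camera call. They do not tell look-alikes from the thing itself.
- models.spot_in(query, camera): "position" ([column, row] in pixels, amid what is visible of it).
- models.tip_of(query, camera): "position" ([column, row] in pixels: a listed point, or the origin of a listed thing).
The state is a dict: "time_s": time; "joint_positions": joint angles; "qvel": joint speeds; "tau": joint torques, N m; "position": TCP position; "tcp_rot": TCP orientation; "force": force on the tool from outside, world axes, zero at the start; "moment": the same for the moment, N m; "opening": opening from 0.0 (shut) to 1.0 (fully open); "grasp_force": force on a finger pad.
Only numpy, scipy, OpenCV 4.12 (cv2) and the standard library are available. Lean on these libraries where they do the work, as an engineer would, in place of code of your own. Each camera call takes 0.05 s, during which the arm holds its last target. There are 200 camera calls.

TASK

Close the paper-clip tub with the green lid (leave the smaller orange lid where it is). Set the green lid level on the tub's neck with its grip bar about half-way between a black mark and the next red dot clockwise from it, turn it back (anticlockwise from above) to the black marks so that it drops into the thread, then turn it clockwise until the bar points at the red dots and the lid is fully down, and let go.

Things in the scene. Friction and masses are not known exactly. Their poses are not given: they have to be found in the camera images.
- green_lid_grip (a point): Loose green lid, about 90 g, lying right way up: cap 96 mm across, 30 mm high; on it an upright grip bar 60 long (along x), 16 thick (y), 32 mm tall, white stripe on top. Point: on the lid's axis, in the bar, 22 mm above the cap's top, 10 mm below the bar's top, 52 mm above the lid's lower edge. z up. Pinch the bar. Two lugs in the cap lie under the bar's ends; either way round fits.
- tub: Open white tub with green band and grey base, fixed. Origin: centre of its underside; z up. Body 124 mm across, flat shoulder 70 mm high; above it a threaded neck, 80 mm across, rim 100 mm high. On the shoulder: red dots on the +x and -x sides (bar along x = closed); black marks 75 degrees anticlockwise (from above) of them (thread starts). Stops: 7 degrees past closed, 15 past the starts.
- tub_thread (a point): Centre of the neck at the top of the thread, 91 mm above the tub's underside; axes as the tub's. The lid has 5 mm play all round. Its grip point stands 52 mm above this when it rests on the thread, 40 once dropped in with the bar within 10 degrees of the black marks (it drops only if let down), then sinks evenly as it turns clockwise to 35 at the red dots. Vertical play 1 to 2 mm; turns easily.
- orange_lid_grip (a point): Bystander, leave it: a loose orange lid of the same shape, 80 mm across, bar 50 x 16 x 32 mm, for another tub. The point lies as on the green lid, 52 mm above the counter; x along the bar. Also about, not listed: a stapler and a tape dispenser (both low) and a glue bottle 140 mm tall.
Not all that is in view belongs to the job. Leave any pink look-alike of the part that bears green_lid_grip alone.

How it is judged:
By the outcome, as a careful person would: the job done as asked, in the order asked, and still so for the second after the job is handed in, with the robot touching nothing.
It also fails if it takes over 48 s, if anything falls off the work surface, if the arm or the gripper's body presses on something with over 40 N, if the wrist force passes 120 N, or if a joint passes its speed limit or range.

## Working session

There is one attempt and no reset: what is moved stays moved. The work goes in short steps, Python scripts to look and compute and a shell command to move; the robot and the scene stay as the last step left them, time stands still between calls to the robot, and variables do not carry over. Pictures are saved under pics/ and viewed, at most 10 in all, crops included, and the job is handed in when it is done.

```bash
mkdir -p pics; cat > h.py <<'E'
import numpy as np, cv2
from rig import bot,cams,models
def cap(n):
    s=bot.read_state(); p,d=cams.capture(n); c=cams.calibration(n)
    K=np.array(c["mtx"])
    if n=="wrist":
        T=np.eye(4);T[:3,:3]=s["tcp_rot"];T[:3,3]=s["position"];M=T@np.array(c["tool_from_camera"])
    else:
        M=np.eye(4);R=np.array(c["R"]);M[:3,:3]=R.T;M[:3,3]=-R.T@np.array(c["t"])
    return p,d,K,M
def ray(K,M,uv):
    r=np.linalg.inv(K)@np.array([uv[0],uv[1],1.0]);return M[:3,3],M[:3,:3]@r
def atz(K,M,uv,z):
    o,r=ray(K,M,uv);return o+r*(z-o[2])/r[2]
def cloud(d,K,M):
    v,u=np.mgrid[:d.shape[0],:d.shape[1]]
    P=np.stack([(u-K[0,2])/K[0,0]*d,(v-K[1,2])/K[1,1]*d,d],-1)
    return P@M[:3,:3].T+M[:3,3]
E
python3 - <<'E'
from h import *
s=bot.read_state();print(s)
ims=[]
for n in("top","scene"):
    p,d,K,M=cap(n);ims.append(p);C=cloud(d,K,M)
    for q in("green_lid_grip","tub","tub_thread","orange_lid_grip"):
        for r in models.tip_of(q,n)[:3]:
            u,v=r["position"];print(n,q,np.round([u,v]),round(r["conf"],2),np.round(C[int(v),int(u)],3))
cv2.imwrite("pics/a.png",ims[0]);cv2.imwrite("pics/b.png",ims[1])
E
```

```text
{'time_s': 0.0, 'joint_positions': array([-8.66035251e+01,  3.02783803e+01,  8.21581266e+01,  6.98824025e-04,
        6.76889886e+01, -1.02282916e+01]), 'qvel': array([-0.04916373,  0.1584888 , -0.14739779,  0.08764507, -0.00247658,
       -0.042166  ]), 'tau': array([-5.44653776e-04, -4.40040064e+01, -1.76591760e+01,  6.31680270e-02,
        5.83060272e-02, -1.58285475e-04]), 'position': array([ 0.14720583, -0.60670301,  0.2465682 ]), 'tcp_rot': array([[ 9.71860385e-01,  2.35557588e-01, -1.18500802e-04],
       [ 2.35557278e-01, -9.71858007e-01,  2.18712864e-03],
       [ 4.00028794e-04, -2.15349741e-03, -9.99997601e-01]]), 'force': array([-0.56644593, -0.06203807, -0.71131283]), 'moment': array([ 0.00890623,  0.0020565 , -0.00066717]), 'grasp_force': 0.0, 'opening': 0.9995410849850396}
top green_lid_grip [297. 149.] 0.75 [ 0.641 -0.17   0.06 ]
top green_lid_grip [373. 171.] 0.6 [ 0.586 -0.35   0.061]
top tub [152. 182.] 0.92 [0.557 0.168 0.09 ]
top tub_thread [144. 172.] 0.78 [0.581 0.187 0.084]
top orange_lid_grip [304. 219.] 0.82 [ 0.473 -0.185  0.033]
scene green_lid_grip [271. 253.] 0.92 [ 0.648 -0.177  0.061]
scene green_lid_grip [189. 303.] 0.56 [ 0.595 -0.361  0.064]
scene tub [328. 154.] 0.92 [0.593 0.128 0.066]
scene tub_thread [336. 130.] 0.94 [0.567 0.207 0.073]
scene orange_lid_grip [199. 219.] 0.78 [ 0.475 -0.203  0.062]
```

View pics/a.png

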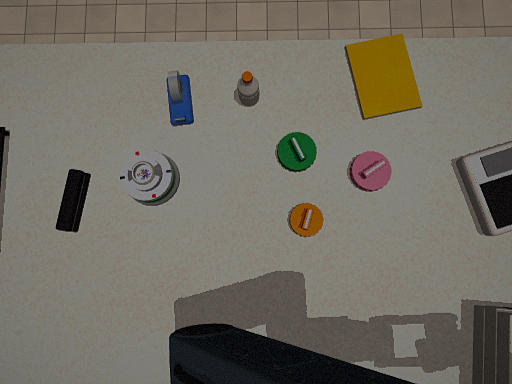

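View pics/b.png

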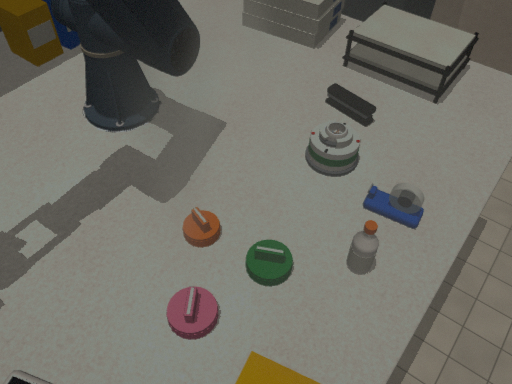

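The top view shows the green lid at about (297,150), the pink look-alike at (371,171), the orange lid at (306,219), and the tub at (148,175). The tub's red dots are near (138,153) and (154,196), and its black marks near (122,177) and (168,171). Next I'll measure these from the top view.

```bash
python3 - <<'E'
from h import *
p,d,K,M=cap("top");C=cloud(d,K,M)
hsv=cv2.cvtColor(p,cv2.COLOR_BGR2HSV)
def blobs(m,box,z):
    u0,v0,u1,v1=box;mm=np.zeros(m.shape,np.uint8);mm[v0:v1,u0:u1]=m[v0:v1,u0:u1]
    n,l,st,c=cv2.connectedComponentsWithStats(mm.astype(np.uint8))
    for i in range(1,n):
        print(np.round(c[i],1),st[i,4],np.round(atz(K,M,c[i],z),4))
H,S,V=hsv[...,0],hsv[...,1],hsv[...,2]
print("red");blobs(((H<8)|(H>172))&(S>150)&(V>80),(110,135,190,215),.07)
print("blk");blobs((V<60),(110,140,185,200),.07)
print("green");g=(H>45)&(H<90)&(S>100)&(V>50);blobs(g,(270,125,325,180),.03)
w=(S<90)&(V>150);w[:]&=True
box=np.zeros_like(w);box[135:165,285:310]=1
w&=box;blobs(w,(280,130,315,170),.062)
pts=np.array([atz(K,M,(u,v),.062)[:2] for v,u in zip(*np.where(w))])
e=np.linalg.svd(pts-pts.mean(0))[2][0];print(pts.mean(0),np.degrees(np.arctan2(e[1],e[0])))
# tub neck and lid from depth
Q=C.reshape(-1,3)
for nm,c,lo,hi in(("rim",(.575,.185),.095,.106),("shoulder",(.575,.185),.066,.076),("cap",(.641,-.17),.026,.036)):
    s=Q[(np.hypot(*(Q[:,:2]-c).T)<.08)&(Q[:,2]>lo)&(Q[:,2]<hi)]
    if len(s)>5:print(nm,len(s),(s.min(0)+s.max(0))/2,s.max(0)-s.min(0))
E
```

```text
red
[136.7 152.9] 9 [0.63   0.2101 0.07  ]
[153.5 195.4] 11 [0.5279 0.1666 0.07  ]
blk
[168.  159.5] 2 [0.6134 0.1347 0.07  ]
[170. 162.] 1 [0.6073 0.1298 0.07  ]
[135.7 169.4] 19 [0.5902 0.2109 0.07  ]
[158. 164.] 1 [0.6027 0.1582 0.07  ]
[171.7 165. ] 3 [0.6    0.1256 0.07  ]
[169.  186.9] 99 [0.5477 0.1306 0.07  ]
[129.3 171.7] 6 [0.5847 0.226  0.07  ]
[145. 170.] 1 [0.5885 0.1888 0.07  ]
[156.2 182.3] 39 [0.5588 0.1612 0.07  ]
[168.2 170.6] 9 [0.5867 0.1335 0.07  ]
[178. 171.] 1 [0.5855 0.1102 0.07  ]
[128.2 177. ] 5 [0.572  0.2282 0.07  ]
[144. 175.] 1 [0.5765 0.1908 0.07  ]
[122.  177.5] 10 [0.5709 0.2429 0.07  ]
[130.7 176.7] 3 [0.5727 0.2224 0.07  ]
[144. 177.] 1 [0.5717 0.1906 0.07  ]
[179.  178.5] 4 [0.5675 0.1075 0.07  ]
[174.3 191. ] 22 [0.5379 0.1179 0.07  ]
[162. 194.] 1 [0.531  0.1467 0.07  ]
[159. 196.] 1 [0.5263 0.1537 0.07  ]
[136. 199.] 1 [0.5196 0.2077 0.07  ]
[153. 199.] 1 [0.5193 0.1676 0.07  ]
green
[296.7 150.9] 999 [ 0.6405 -0.1735  0.03  ]
[295.7 143.1] 18 [ 0.6525 -0.1689  0.062 ]
[300. 151.] 5 [ 0.6331 -0.1788  0.062 ]
[301.5 154. ] 2 [ 0.6257 -0.1822  0.062 ]
[302.5 156.5] 4 [ 0.6197 -0.1845  0.062 ]
[ 0.64279645 -0.1736599 ] -153.7628936050833
rim 151 [0.57683617 0.18764432 0.0998097 ] [0.07015885 0.05125707 0.00956684]
shoulder 1273 [0.57856635 0.18766657 0.07097313] [0.12303934 0.12263482 0.00990412]
cap 899 [ 0.64204444 -0.17435578  0.03095571] [0.09437537 0.09368055 0.00991028]
```

```bash
python3 -m handwheel '[[0.015,0.013,0,0,0,0.01],[0.04,0.035,0,0,0,0.02],[0.07,0.06,0,0,0,0.04],[0.1,0.087,0,0,0,0.05],[0.13,0.114,0,0,0,0.06],[0.16,0.14,0,0,0,0.08],[0.19,0.167,0,0,0,0.1],[0.22,0.193,0,0,0,0.11]]' 1 
python3 -m handwheel '[[0.03,0.026,0,0,0,0],[0.06,0.053,0,0,0,0],[0.09,0.079,0,0,0,0],[0.12,0.105,0,0,0,0],[0.15,0.131,0,0,0,0],[0.18,0.158,0,0,0,0],[0.21,0.184,0,0,0,0],[0.235,0.206,0,0,0,0]]'
python3 -m handwheel '[[0.02,0.017,0,0,0,0],[0.033,0.028,0,0,0,0],[0.039,0.034,0,0,0,0],[0.039,0.034,0,0,0,0],[0.039,0.034,0,0,0,0],[0.039,0.034,0,0,0,0],[0.039,0.034,0,0,0,0],[0.039,0.034,0,0,0,0]]'
cat > lid.py <<'E'
from h import *
p,d,K,M=cap("wrist");C=cloud(d,K,M);cv2.imwrite("pics/w1.png",p)
s=bot.read_state();print(s["position"],np.degrees(np.arctan2(s["tcp_rot"][1,1],s["tcp_rot"][0,1])),s["time_s"])
for r in models.tip_of("green_lid_grip","wrist")[:2]:print(r["position"],r["conf"],atz(K,M,r["position"],.052))
Q=C.reshape(-1,3);c=np.array([.641,-.174])
r=np.hypot(*(Q[:,:2]-c).T)
b=Q[(r<.06)&(Q[:,2]>.055)&(Q[:,2]<.072)];x=b[:,:2]
rc=cv2.minAreaRect(x.astype(np.float32)*1000);print("bar",len(b),b[:,2].mean(),rc)
k=Q[(r<.07)&(Q[:,2]>.025)&(Q[:,2]<.036)];print("cap",len(k),(k.min(0)+k.max(0))/2,k.max(0)-k.min(0),cv2.minEnclosingCircle(k[:,:2].astype(np.float32)*1000))
E
python3 lid.py
```

```text
time_s: 1.22
position: [0.3684, -0.4129, 0.2478]
tcp_rot: [[0.896, 0.443, 0.0], [0.443, -0.896, -0.0], [0.0, 0.0, -1.0]]
force: [-0.1, -0.7, 0.3]
opening: 1.0
grasp_force: 0.0
time_s: 1.88
position: [0.6042, -0.2062, 0.2477]
tcp_rot: [[0.897, 0.443, 0.001], [0.443, -0.897, 0.0], [0.001, 0.0, -1.0]]
force: [-0.1, -0.8, -0.0]
opening: 0.999
grasp_force: 0.0
time_s: 2.55
position: [0.6405, -0.1755, 0.2477]
tcp_rot: [[0.898, 0.44, -0.0], [0.44, -0.898, -0.0], [-0.0, -0.0, -1.0]]
force: [-0.4, -0.5, 0.1]
opening: 1.003
grasp_force: 0.0
[ 0.64061178 -0.1753823   0.24770654] -63.85991297004235 2.6
[256.5, 173.3] 0.71 [ 0.64349243 -0.17544249  0.052     ]
[356.8, 262.3] 0.69 [ 0.59116803 -0.35627163  0.052     ]
bar 637 0.06230143525400801 ((641.3297729492188, -173.7466583251953), (60.37099838256836, 16.017227172851562), 25.920644760131836)
cap 3304 [ 0.64163047 -0.17356504  0.02886045] [0.09533728 0.09456725 0.00755023] ((641.4498901367188, -173.8312530517578), 47.964088439941406)
```

View pics/w1.png

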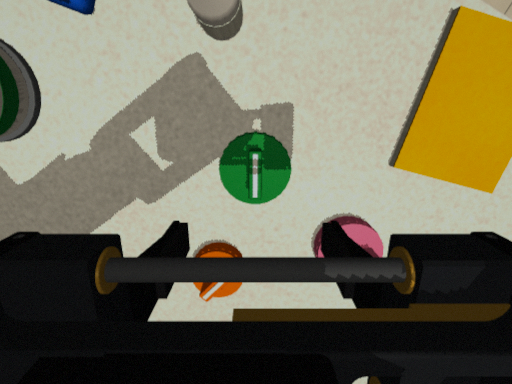

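The wrist view shows the green lid centred at about (255,167), with its bar square to the jaws and clear of its neighbours. I'll descend, grip and lift.

```bash
python3 -m handwheel '[[0.001,0.002,-0.02,0,0,0],[0.001,0.002,-0.05,0,0,0],[0.001,0.002,-0.08,0,0,0],[0.001,0.002,-0.11,0,0,0],[0.001,0.002,-0.14,0,0,0],[0.001,0.002,-0.165,0,0,0],[0.001,0.002,-0.18,0,0,0],[0.001,0.002,-0.187,0,0,0]]'
python3 -m handwheel '[[0,0,0,0,0,0],[0,0,0,0,0,0],[0,0,0,0,0,0],[0,0,0,0,0,0],[0,0,0,0,0,0],[0,0,0,0,0,0],[0,0,0,0,0,0],[0,0,0,0,0,0]]' -1
python3 -m handwheel '[[0,0,0,0,0,0],[0,0,0,0,0,0],[0,0,0.01,0,0,0],[0,0,0.03,0,0,0],[0,0,0.06,0,0,0],[0,0,0.09,0,0,0],[0,0,0.12,0,0,0],[0,0,0.15,0,0,0]]'
```

```text
time_s: 3.32
position: [0.6404, -0.1721, 0.0576]
tcp_rot: [[0.897, 0.441, -0.005], [0.441, -0.897, 0.002], [-0.003, -0.004, -1.0]]
force: [0.1, -0.6, 0.6]
opening: 1.0
grasp_force: 0.0
time_s: 3.98
position: [0.6424, -0.1724, 0.061]
tcp_rot: [[0.897, 0.442, 0.001], [0.442, -0.897, -0.0], [0.0, 0.0, -1.0]]
force: [-0.0, -0.7, 0.7]
opening: 0.478
grasp_force: 0.0
time_s: 4.65
position: [0.6419, -0.1722, 0.2124]
tcp_rot: [[0.897, 0.442, -0.0], [0.442, -0.897, 0.0], [-0.0, -0.0, -1.0]]
force: [1.0, -0.5, -1.1]
opening: 0.162
grasp_force: 30.0
```

```bash
python3 - <<'E'
from h import *
p,d,K,M=cap("wrist");C=cloud(d,K,M)
q,dd,K2,M2=cap("scene")
print(bot.read_state()["opening"],bot.read_state()["force"])
cv2.imwrite("pics/c.png",np.hstack([p[:,::1],q])[:, :][::1] if 0 else cv2.resize(np.hstack([p,q]),(800,300)))
Q=C.reshape(-1,3);r=np.hypot(*(Q[:,:2]-[.642,-.172]).T)
k=Q[(r<.09)&(Q[:,2]>.05)];h=np.histogram(k[:,2],bins=np.arange(.1,.26,.01));print(h[0])
E
```

```text
0.16715307904956603 [-0.32951244 -0.48373303 -0.48249329]
[   0    0   13  146  225 6751   84   92 1475  419  252  389  353  421
  120]
```

View pics/c.png

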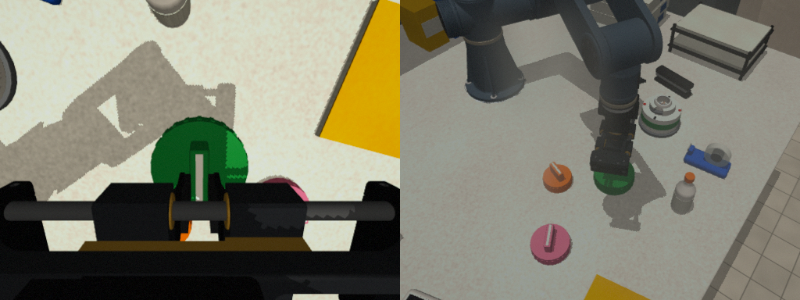

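The lid hangs in the jaws, but it may be low because the fingers closed after the lift had begun. I'll measure its height, tilt and offset from the TCP.

```bash
cat > held.py <<'E'
from h import *
p,d,K,M=cap("wrist");C=cloud(d,K,M);s=bot.read_state();t=s["position"]
H=cv2.cvtColor(p,cv2.COLOR_BGR2HSV);g=(H[...,0]>45)&(H[...,0]<90)&(H[...,1]>80)&(d>0)
P=C[g];P=P[np.hypot(*(P[:,:2]-t[:2]).T)<.09]
zc=np.median(P[:,2]);k=P[abs(P[:,2]-zc)<.006]
A=np.c_[k[:,:2]-t[:2],np.ones(len(k))];f=np.linalg.lstsq(A,k[:,2],rcond=None)[0]
k=k[abs(np.c_[k[:,:2]-t[:2],np.ones(len(k))]@f-k[:,2])<.002]
# circle fit on far-side edge: convex hull
hull=cv2.convexHull((k[:,:2]*1000).astype(np.float32))
(cx,cy),r=cv2.minEnclosingCircle(hull)
print("tcp",t,"t",s["time_s"],"cap top z",zc,"slope",f,"centre",cx,cy,r,len(k))
C2=C.reshape(-1,3);w=(H[...,1]<70)&(H[...,2]>120)&(d>0);b=C[w];b=b[(np.hypot(*(b[:,:2]-t[:2]).T)<.05)&(b[:,2]>zc+.01)&(b[:,2]<zc+.05)]
print("bar",len(b),np.median(b[:,2]) if len(b) else None,cv2.minAreaRect((b[:,:2]*1000).astype(np.float32)) if len(b)>4 else 0)
E
python3 held.py
```

```text
tcp [ 0.64399606 -0.1730654   0.21454387] t 4.8 cap top z 0.16301059551797 slope [ 0.01383922 -0.00678325  0.16211577] centre 647.7979736328125 -172.4781951904297 47.58289337158203 6565
bar 570 0.1948714109733803 ((651.6533813476562, -169.82159423828125), (41.580543518066406, 5.955207347869873), 26.49862289428711)
```

The bar is held only by its top 5 mm. I'll set the lid back down and regrip it lower.

```bash
python3 -m handwheel '[[0,0,-0.015,0,0,0],[0,0,-0.04,0,0,0],[0,0,-0.065,0,0,0],[0,0,-0.09,0,0,0],[0,0,-0.11,0,0,0],[0,0,-0.122,0,0,0],[0,0,-0.127,0,0,0],[0,0,-0.128,0,0,0]]'
python3 -m handwheel '[[0,0,0,0,0,0],[0,0,0,0,0,0],[0,0,-0.001,0,0,0],[0,0,-0.001,0,0,0],[0,0,-0.001,0,0,0],[0,0,-0.001,0,0,0],[0,0,-0.001,0,0,0],[0,0,-0.001,0,0,0]]'
python3 -m handwheel '[[0,0,0,0,0,0],[0,0,0,0,0,0],[0,0,0,0,0,0],[0,0,0,0,0,0],[0,0,0,0,0,0],[0,0,0,0,0,0],[0,0,0,0,0,0],[0,0,0,0,0,0]]' 0
python3 held.py
```

```text
time_s: 5.47
position: [0.6394, -0.171, 0.0832]
tcp_rot: [[0.897, 0.443, -0.008], [0.443, -0.897, 0.003], [-0.005, -0.006, -1.0]]
force: [-8.6, 3.6, 16.1]
opening: 0.174
grasp_force: 30.0
time_s: 6.13
position: [0.6395, -0.171, 0.0832]
tcp_rot: [[0.897, 0.443, -0.006], [0.443, -0.897, 0.002], [-0.005, -0.005, -1.0]]
force: [-7.4, 3.2, 13.9]
opening: 0.174
grasp_force: 30.0
time_s: 6.8
position: [0.6422, -0.1724, 0.0813]
tcp_rot: [[0.897, 0.442, -0.0], [0.442, -0.897, 0.0], [-0.0, -0.0, -1.0]]
force: [0.0, 0.2, -0.8]
opening: 0.5
grasp_force: 0.0
tcp [ 0.64225328 -0.17239651  0.08137085] t 6.85 cap top z 0.030711107389317246 slope [-0.00179724 -0.00086294  0.03026935] centre 640.1174926757812 -169.57675170898438 47.53773880004883 7202
bar 513 0.06293392915175988 ((647.1552734375, -166.010498046875), (37.00898742675781, 5.607912540435791), 26.20196533203125)
```

```bash
python3 -m handwheel '[[-0.001,0.001,-0.007,0,0,0],[-0.002,0.002,-0.014,0,0,0],[-0.002,0.002,-0.019,0,0,0],[-0.002,0.002,-0.021,0,0,0],[-0.002,0.002,-0.021,0,0,0],[-0.002,0.002,-0.021,0,0,0],[-0.002,0.002,-0.021,0,0,0],[-0.002,0.002,-0.021,0,0,0]]'
python3 -m handwheel '[[0,0,0,0,0,0],[0,0,0,0,0,0],[0,0,0,0,0,0],[0,0,0,0,0,0],[0,0,0,0,0,0],[0,0,0,0,0,0],[0,0,0,0,0,0],[0,0,0,0,0,0]]' -1
python3 -m handwheel '[[0,0,0,0,0,0],[0,0,0,0,0,0],[0,0,0,0,0,0],[0,0,0,0,0,0],[0,0,0,0,0,0],[0,0,0,0,0,0],[0,0,0,0,0,0],[0,0,0,0,0,0]]'
python3 held.py
```

```text
time_s: 7.52
position: [0.6406, -0.1705, 0.0609]
tcp_rot: [[0.897, 0.442, 0.001], [0.442, -0.897, -0.0], [0.0, 0.001, -1.0]]
force: [-0.5, -0.1, 0.3]
opening: 0.495
grasp_force: 0.0
time_s: 8.18
position: [0.6403, -0.1704, 0.0606]
tcp_rot: [[0.897, 0.442, 0.0], [0.442, -0.897, -0.0], [0.0, 0.0, -1.0]]
force: [0.8, 0.1, 0.6]
opening: 0.184
grasp_force: 30.0
time_s: 8.85
position: [0.6403, -0.1704, 0.0606]
tcp_rot: [[0.897, 0.442, 0.0], [0.442, -0.897, -0.0], [0.0, 0.0, -1.0]]
force: [0.0, -0.4, 1.0]
opening: 0.181
grasp_force: 30.0
tcp [ 0.64029467 -0.17041798  0.06061654] t 8.9 cap top z 0.030849488653487883 slope [-0.00500764 -0.00245478  0.03041324] centre 640.28466796875 -169.39991760253906 47.70972442626953 6501
bar 653 0.06293963313881906 ((638.8372192382812, -170.4277801513672), (56.59476089477539, 15.55739974975586), 24.579126358032227)
```

```bash
python3 -m handwheel '[[0,0,0.01,0,0,0],[0,0,0.03,0,0,0],[0,0,0.06,0,0,0],[0,0,0.09,0,0,0],[0,0,0.12,0,0,0],[0,0,0.14,0,0,0],[0,0,0.15,0,0,0],[0,0,0.15,0,0,0]]'
python3 -m handwheel '[[-0.001,0.008,0,0,0,0.01],[-0.004,0.025,0,0,0,0.03],[-0.008,0.05,0,0,0,0.06],[-0.013,0.075,0,0,0,0.1],[-0.017,0.1,0,0,0,0.13],[-0.021,0.125,0,0,0,0.16],[-0.026,0.15,0,0,0,0.19],[-0.03,0.175,0,0,0,0.21]]'
python3 -m handwheel '[[-0.004,0.025,0,0,0,0.02],[-0.009,0.05,0,0,0,0.04],[-0.013,0.075,0,0,0,0.06],[-0.017,0.1,0,0,0,0.08],[-0.022,0.125,0,0,0,0.09],[-0.026,0.15,0,0,0,0.09],[-0.03,0.172,0,0,0,0.09],[-0.0315,0.184,0,0,0,0.09]]'
python3 -m handwheel '[[0,0,0,0,0,0],[0,0,0,0,0,0],[0,0,0,0,0,0],[0,0,0,0,0,0],[0,0,0,0,0,0],[0,0,0,0,0,0],[0,0,0,0,0,0],[0,0,0,0,0,0]]'
python3 held.py
python3 - <<'E'
from h import *
p,d,K,M=cap("wrist");q,dd,K2,M2=cap("top")
cv2.imwrite("pics/d.png",np.hstack([cv2.resize(p,(440,330)),cv2.resize(q[120:240,90:210],(330,330))]))
s=bot.read_state();print(s["position"],np.degrees(np.arctan2(s["tcp_rot"][1,1],s["tcp_rot"][0,1])),s["joint_positions"])
C=cloud(d,K,M);Q=C.reshape(-1,3);r=np.hypot(*(Q[:,:2]-[.579,.188]).T)
k=Q[(r<.075)&(Q[:,2]>.065)&(Q[:,2]<.076)];print(len(k),k.min(0),k.max(0))
H=cv2.cvtColor(p,cv2.COLOR_BGR2HSV);m=(((H[...,0]<8)|(H[...,0]>172))&(H[...,1]>150)&(H[...,2]>60)).astype(np.uint8)
n,l,st,c=cv2.connectedComponentsWithStats(m)
for i in range(1,n):
    if st[i,4]>8: print("red",c[i],st[i,4],atz(K,M,c[i],.07))
E
```

```text
time_s: 9.57
position: [0.6416, -0.1709, 0.2139]
tcp_rot: [[0.897, 0.442, 0.005], [0.442, -0.897, -0.002], [0.004, 0.005, -1.0]]
force: [-0.1, -0.5, -1.6]
opening: 0.179
grasp_force: 30.0
time_s: 10.23
position: [0.6075, 0.0077, 0.2081]
tcp_rot: [[0.635, 0.773, -0.006], [0.773, -0.635, 0.002], [-0.002, -0.005, -1.0]]
force: [-0.5, 0.0, -1.1]
opening: 0.183
grasp_force: 30.0
time_s: 10.9
position: [0.5753, 0.1921, 0.2083]
tcp_rot: [[0.487, 0.874, -0.006], [0.874, -0.487, 0.001], [-0.002, -0.005, -1.0]]
force: [-0.1, 0.7, -0.2]
opening: 0.183
grasp_force: 30.0
time_s: 11.57
position: [0.5789, 0.1881, 0.2106]
tcp_rot: [[0.491, 0.871, 0.0], [0.871, -0.491, -0.0], [0.0, 0.0, -1.0]]
force: [1.2, -0.0, -1.1]
opening: 0.183
grasp_force: 30.0
tcp [0.57889922 0.18821139 0.21063454] t 11.6167 cap top z 0.18074890542470387 slope [-0.00265221 -0.00468803  0.18040849] centre 578.4605102539062 188.04029846191406 48.21001052856445 6503
bar 647 0.21300422328173454 ((578.7670288085938, 186.76629638671875), (56.82920455932617, 14.364811897277832), 57.72319412231445)
[0.57882141 0.18844803 0.21061395] -29.4056679356651 [ 7.52790359e+00  3.14156816e+01  8.66415322e+01 -1.62028288e-03
  6.19365477e+01  3.69343336e+01]
2690 [0.52734478 0.15960102 0.06518046] [0.6399945  0.24944147 0.07584476]
red [289.1509434 147.1509434] 53 [0.63031441 0.208848   0.07      ]
```

View pics/d.png

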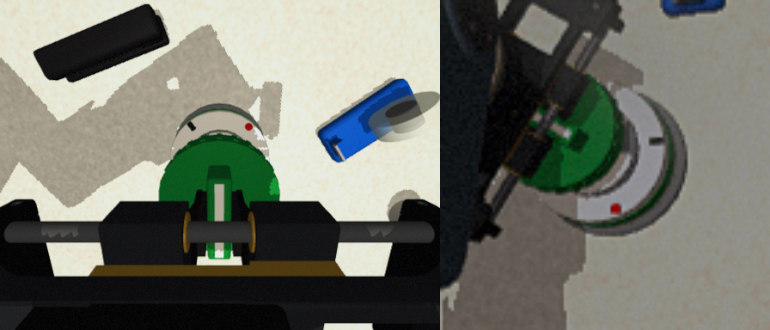

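The wrist view shows the lid level and centred over the tub, with its bar midway between the black mark (190,126) and the red dot (248,127). I'll lower it onto the thread.

```bash
python3 -m handwheel '[[0,0,-0.008,0,0,0],[0,0,-0.02,0,0,0],[0,0,-0.033,0,0,0],[0,0,-0.044,0,0,0],[0,0,-0.051,0,0,0],[0,0,-0.055,0,0,0],[0,0,-0.057,0,0,0],[0,0,-0.058,0,0,0]]'
python3 -m handwheel '[[0,0,-0.001,0,0,0],[0,0,-0.001,0,0,0],[0,0,-0.002,0,0,0],[0,0,-0.002,0,0,0],[0,0,-0.002,0,0,0],[0,0,-0.002,0,0,0],[0,0,-0.002,0,0,0],[0,0,-0.002,0,0,0]]'
python3 held.py
```

```text
time_s: 12.38
position: [0.5789, 0.1887, 0.1523]
tcp_rot: [[0.491, 0.871, 0.0], [0.871, -0.491, -0.0], [0.0, 0.0, -1.0]]
force: [-0.9, 0.3, -0.7]
opening: 0.178
grasp_force: 30.0
time_s: 13.05
position: [0.5792, 0.1887, 0.1515]
tcp_rot: [[0.491, 0.871, 0.002], [0.871, -0.491, 0.0], [0.001, 0.001, -1.0]]
force: [-1.1, 0.9, 5.5]
opening: 0.184
grasp_force: 30.0
tcp [0.57922952 0.18873997 0.15156918] t 13.1 cap top z 0.12171944186642754 slope [-0.00192447 -0.00433043  0.12134523] centre 579.0809326171875 189.2600860595703 47.79118347167969 6502
bar 645 0.15393875395867324 ((578.906982421875, 187.69895935058594), (56.086143493652344, 15.143755912780762), 57.52870178222656)
```

```bash
python3 -m handwheel '[[0,0,0,0,0,0.03],[0,0,0,0,0,0.075],[0,0,0,0,0,0.12],[0,0,0,0,0,0.165],[0,0,0,0,0,0.21],[0,0,0,0,0,0.255],[0,0,0,0,0,0.3],[0,0,0,0,0,0.327]]'
python3 -m handwheel '[[0,0,0,0,0,0],[0,0,0,0,0,0],[0,0,-0.002,0,0,0],[0,0,-0.004,0,0,0],[0,0,-0.006,0,0,0],[0,0,-0.008,0,0,0],[0,0,-0.009,0,0,0],[0,0,-0.01,0,0,0]]'
python3 held.py
```

```text
time_s: 13.77
position: [0.5787, 0.1886, 0.1503]
tcp_rot: [[-0.144, 0.99, -0.0], [0.99, 0.144, -0.0], [-0.0, -0.0, -1.0]]
force: [-0.2, -0.4, -0.6]
opening: 0.182
grasp_force: 30.0
time_s: 14.43
position: [0.5786, 0.1886, 0.1403]
tcp_rot: [[-0.14, 0.99, -0.0], [0.99, 0.14, -0.0], [0.0, -0.0, -1.0]]
force: [-0.9, -0.0, 3.0]
opening: 0.183
grasp_force: 30.0
tcp [0.57862439 0.18861602 0.14038379] t 14.4833 cap top z 0.11048284386506915 slope [ 0.00056071 -0.00636831  0.11009775] centre 578.8256225585938 189.49705505371094 47.674659729003906 6501
bar 650 0.14264234418983923 ((579.205810546875, 187.63333129882812), (15.600690841674805, 56.74467468261719), 6.832498073577881)
```

It dropped in as expected: the TCP fell about 11 mm. Now I'll turn it clockwise 75° while it sinks.

```bash
python3 -m handwheel '[[0,0,0,0,0,-0.02],[0,0,-0.0005,0,0,-0.06],[0,0,-0.001,0,0,-0.105],[0,0,-0.001,0,0,-0.15],[0,0,-0.0015,0,0,-0.195],[0,0,-0.002,0,0,-0.24],[0,0,-0.0025,0,0,-0.285],[0,0,-0.003,0,0,-0.33]]'
python3 -m handwheel '[[0,0,-0.0005,0,0,-0.045],[0,0,-0.001,0,0,-0.09],[0,0,-0.001,0,0,-0.135],[0,0,-0.0015,0,0,-0.18],[0,0,-0.002,0,0,-0.225],[0,0,-0.0025,0,0,-0.27],[0,0,-0.003,0,0,-0.305],[0,0,-0.003,0,0,-0.326]]'
python3 -m handwheel '[[0,0,0,0,0,0],[0,0,0,0,0,0],[0,0,0,0,0,0],[0,0,0,0,0,0],[0,0,0,0,0,0],[0,0,0,0,0,0],[0,0,0,0,0,0],[0,0,0,0,0,0]]'
python3 held.py; python3 -c "
from h import *
s=bot.read_state();print(np.degrees(np.arctan2(s['tcp_rot'][1,1],s['tcp_rot'][0,1])),s['moment'])"
```

```text
time_s: 15.15
position: [0.5788, 0.1886, 0.1376]
tcp_rot: [[0.5, 0.866, 0.0], [0.866, -0.5, 0.0], [0.0, 0.0, -1.0]]
force: [0.1, -0.5, -0.2]
opening: 0.18
grasp_force: 30.0
time_s: 15.82
position: [0.5791, 0.1887, 0.1349]
tcp_rot: [[0.922, 0.386, 0.001], [0.386, -0.922, 0.0], [0.001, 0.0, -1.0]]
force: [-0.4, 0.3, 0.5]
opening: 0.181
grasp_force: 30.0
time_s: 16.48
position: [0.579, 0.1887, 0.1348]
tcp_rot: [[0.921, 0.389, 0.001], [0.389, -0.921, 0.0], [0.001, 0.0, -1.0]]
force: [0.5, 0.0, 2.0]
opening: 0.181
grasp_force: 30.0
tcp [0.57902028 0.1886531  0.13478081] t 16.5333 cap top z 0.10495646521310331 slope [-0.00518378 -0.00192382  0.10457388] centre 578.724365234375 189.6059112548828 47.804195404052734 6501
bar 663 0.13709879717269538 ((577.6450805664062, 187.93003845214844), (56.70095443725586, 14.889955520629883), 20.30217170715332)
-67.08845166725816 [ 0.02883672 -0.0223202   0.00612411]
```

```bash
python3 -m handwheel '[[0,0,0,0,0,0],[0,0,0,0,0,0],[0,0,0,0,0,0],[0,0,0,0,0,0],[0,0,0,0,0,0],[0,0,0,0,0,0],[0,0,0,0,0,0],[0,0,0,0,0,0]]' 0
python3 -m handwheel '[[0,0,0.01,0,0,0],[0,0,0.03,0,0,0],[0,0,0.06,0,0,0],[0,0,0.09,0,0,0],[0,0,0.11,0,0,0],[0,0,0.12,0,0,0],[0,0,0.12,0,0,0],[0,0,0.12,0,0,0]]'
python3 -m handwheel '[[-0.01,0,0,0,0,0],[-0.035,0,0,0,0,0],[-0.06,0,0,0,0,0],[-0.08,0,0,0,0,0],[-0.09,0,0,0,0,0],[-0.09,0,0,0,0,0],[-0.09,0,0,0,0,0],[-0.09,0,0,0,0,0]]'
python3 - <<'E'
from h import *
p,d,K,M=cap("wrist");C=cloud(d,K,M);cv2.imwrite("pics/e.png",p)
Q=C.reshape(-1,3);r=np.hypot(*(Q[:,:2]-[.579,.188]).T)
b=Q[(r<.05)&(Q[:,2]>.13)&(Q[:,2]<.145)];print("bar",b[:,2].mean(),cv2.minAreaRect(b[:,:2].astype(np.float32)*1000))
k=Q[(r<.06)&(Q[:,2]>.095)&(Q[:,2]<.112)];print("cap",np.median(k[:,2]),cv2.minEnclosingCircle(k[:,:2].astype(np.float32)*1000))
H=cv2.cvtColor(p,cv2.COLOR_BGR2HSV);m=(((H[...,0]<8)|(H[...,0]>172))&(H[...,1]>150)&(H[...,2]>60)).astype(np.uint8)
n,l,st,c=cv2.connectedComponentsWithStats(m)
for i in range(1,n):
    if st[i,4]>8: print("red",c[i],st[i,4],atz(K,M,c[i],.07))
E
```

```text
time_s: 17.2
position: [0.5787, 0.1886, 0.1345]
tcp_rot: [[0.921, 0.389, -0.0], [0.389, -0.921, -0.0], [-0.0, -0.0, -1.0]]
force: [-0.1, -0.2, 0.6]
opening: 0.496
grasp_force: 0.0
time_s: 17.87
position: [0.5784, 0.1886, 0.2546]
tcp_rot: [[0.921, 0.389, 0.0], [0.389, -0.921, 0.0], [0.0, 0.0, -1.0]]
force: [-0.4, -0.7, -0.0]
opening: 0.497
grasp_force: 0.0
time_s: 18.53
position: [0.49, 0.1886, 0.2544]
tcp_rot: [[0.921, 0.389, 0.001], [0.389, -0.921, 0.0], [0.001, 0.0, -1.0]]
force: [-0.3, -0.6, 0.1]
opening: 0.502
grasp_force: 0.0
bar 0.13655187759178516 ((577.8446655273438, 189.47943115234375), (59.528587341308594, 16.166555404663086), 22.744287490844727)
cap 0.10460887433606353 ((577.4049682617188, 190.383544921875), 48.998748779296875)
red [288.64102564  52.12820513] 39 [0.63133118 0.20979763 0.07      ]
red [285.         156.97058824] 34 [0.52718362 0.16620813 0.07      ]
```

View pics/e.png

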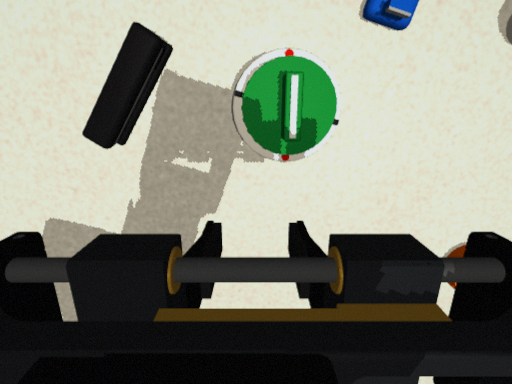

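The lid sits level with its bar in line with the red dots at (289,52) and (285,157): both axes measure 22.7°. It is fully down and the gripper is clear, so I'm handing in.

```bash
python3 -c "
from rig import bot
print(bot.hand_in())"
```

```text
the job is handed in; nothing more can be done
None
```

The green lid is screwed fully down on the tub with its bar in line with the red dots, the gripper is clear of it, and the job was handed in at about 18.6 s; the first grip on the bar was too shallow, so I set the lid back on the counter and regripped it before closing the tub.

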